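# Unlock the pad press, clamp the stack and note the lever travel

### The arm

A 6-joint arm with a two-finger parallel gripper is mounted at the origin on the work surface. World frame = base frame: x ahead of the robot, y to its left, z up, the work surface at z = 0. Lengths are in mm, angles in degrees, forces in N, time in s.
With the tool pointing down it reaches from about 300 to 850 mm from the base axis. Payload 4.2 kg.
Tool frame: the origin (TCP) lies midway between the tips of the shut fingers; the grasp point (between the pads) lies 19 mm behind it; z points along the fingers, y is the direction in which the jaws open and shut (so a half turn about z gives the same grasp; the last joint's range is limited). The gripper opens to 91 mm and grips with 3 to 60 N. Pads are 32 mm wide; open, the fingers measure 118 mm over their backs; the gripper's body (76 mm by 178 mm) begins 60 mm behind the grasp point.
Start: joints at [-66.692, 18.312, 89.639, -0, 72.044, -1.146], TCP at [238.032, -523.435, 213.976] pointing down, gripper open.
Joint ranges: [-177.97, 177.97], [-48.28, 115.42], [12.27, 149.76], [-77.06, 257.06], [2.81, 150.46], [-146.56, 146.56]. Speed limits (degrees/s): [147.25, 147.25, 180, 180, 180, 180].

### API

Orientations are given as [roll, pitch, yaw] about the fixed x, y, z axes, in that order (R = Rz(yaw) Ry(pitch) Rx(roll)).
In Python, from workcell import env gives the robot as it stands.
- The arm moves only by the shell command python3 -m jog 'ROWS' [FORCE]. ROWS is JSON, a list of rows, each an object of numbers: "dx", "dy", "dz": the shift along the world's x, y, z in m; "wx", "wy", "wz": the turn, a rotation vector about the world's x, y, z in rad; "grip": the gripper's target within -1 to 1 (shut at 1, half-way at 0, fully open at -1). In form: [{"dx": .., "dy": .., "dz": .., "wx": .., "wy": .., "wz": .., "grip": ..}, ...]. A call has 1 to 10 rows; each row shifts and turns the commanded pose from where the row before left it; what a row does not reach is not made up. A row lasts 1/10 s, in which the tool goes at most 50 mm and 8.59 degrees, less where a joint would pass 70% of its speed; a pose out of reach is approached as far as the arm can. A call with a gripper value outside its range is refused whole. The fingers move at their own pace and stop on an object; FORCE is the grip in N (left out, the last holds). Time passes only in rows, so rows that do not move let the fingers close. It gives the time, the measured TCP pose, the force and the opening at its end, in the units of the state.
- env.state(): the state, without advancing time (a new reading comes with each control period).
- env.grab_frame(name): name is "side" or "top"; returns the picture (420x560x3 uint8, red, green, blue); there is no depth.
- env.get_calibration(name): a dict with "fx", "fy", "cx", "cy" (pixels), "R" (3x3) and "t" (3): a world point X has camera coordinates R X + t. Camera axes: x right, y down, z forward; pixel columns grow to the right and rows downward; lengths in mm; the calibration is good to about 2 mm. A picture is of the moment at which its call begins. get_calibration takes no time and is no camera call.
- env.job_done(): hands the job in, once; it reports no verdict.
The state is a dict: "time_s": time; "qpos": joint angles; "qvel": joint speeds; "effort": joint torques, N m; "ee_pos": TCP position; "ee_rot": TCP orientation; "force": force on the tool from outside, world axes, zero at the start; "torque": the same for the moment, N m; "gripper_width": finger opening in mm.
Only numpy, scipy, OpenCV 4.12 (cv2) and the standard library are available. Lean on these libraries where they do the work, as an engineer would, in place of code of your own. Each camera call takes 0.05 s, during which the arm holds its last target. There are 200 camera calls.

### The job

Pull the red lock slide out of the pad press and lay it in the shallow white tray; then press the orange-handled lever down gently until it bears firmly on the pad stack, and leave it there. Finally note how far it went by lowering the yellow index hand until its tip is level with the lever's orange handle, leaving the lever clamped, and the tube rack, carton, dish and timer where they stand.

Things in the scene. Friction and masses are not known exactly. Their poses are not given: they have to be found in the camera images.
- press: Pad clamp press, white and grey, fixed to the bench, place and yaw vary. Origin at bench level; its front faces -x (robot), y to its left, z up. (x, y, z) in mm below are in this frame. Base x -100 to 160, y -125 to 125, 18 high. White rear housing x 55 to 130, to z 90. The pad stack (blue top, 40 x 38) stands under the lever at x -55 to -15, y 16 to 54; its height differs each time.
- guard_bar (a point): Point of the steel guard tube (14 thick) over the lock slide, at (20, 123, 280). The tube crosses along y from -115 to 160, then runs back to rear posts at x 145. It lies above and just behind the red tab: a gripper pointing straight down at the tab meets it; one pointing down and to +x, 25 to 45 degrees from vertical, goes under it.
- cheek_face (a point): Mouth of the lock slide's channel, at (0, 85, 111), in the left face of the grey cheek block (x -30 to 30, y 55 to 85, up to z 130). Press axes.
- hinge_line (a point): Point (70, 35, 110) on the line along y about which both the lever and the index hand turn. Brackets there reach z 130. Press axes.
- scale_plate (a point): Top middle of the upright white scale plate with tick marks between lever and index hand: x -65 to 10, y -22 to -18, up to z 145. Press axes.
- lock: Lock slide, 80 to 130 g, loose, snapped in the cheek. Origin: middle of its red tab's underside, at (0, 123, 105) when snapped in, axes as the press's. Tab 32 (x) x 10 (y) x 60 (z); steel tongue 14 wide, 12 high, flush below, runs to y -103 and blocks the lever. Pull level along +y: spring balls hold it with 10 to 15 N over the first 8 mm, then it slides easily, clear after 70 mm.
- lock_tab (a point): Grasp point in the red tab's upper half, 45 above its underside, axes as the lock slide's. Pinch across the 10 mm thickness (y). Between tab and cheek there are 33 mm for a finger.
- lever (a joint): Lever angle, rad: 0 up (locked), grows as it is pressed down, hinge limit 0.62. Stiff hinge: it stays where left and moves with about 2 N at the handle. Somewhere from 0.18 to 0.50 its rubber foot meets the pad stack and the force climbs steeply, to over 8 N within 3 to 5 mm. 8 to 12 N is firm; over 30 N is forcing it.
- lever_tip (a point): Centre of the orange handle, a roller 22 in diameter, 38 long along y, 170 from the hinge line, at (70 - 170 cos a, 35, 110 + 170 sin a) with a = 0.25 - joint. Axes turn with the lever.
- index (a joint): Angle of the yellow index hand, rad: 0 up, grows as it is lowered; same zero and hinge line as the lever. Stiff hinge: it stays where left and moves with about 1 N at its tip. It starts nearly up, above any reading to be set.
- index_tip (a point): Centre of the index hand's tip, a yellow roller 18 in diameter, 26 long along y, 170 from the hinge line, at (70 - 170 cos a, -75, 110 + 170 sin a) with a = 0.25 - joint. At equal joint values it is level with the lever's handle.
- tray: Shallow white plastic tray, fixed, 150 x 170 outside, walls 4 thick and 22 high, floor 4 thick. Origin: centre of its underside on the bench. It stands to the left or to the right of the press.
- tube_rack: Blue rack of sample tubes, 120 x 85 x 59 high, loose bystander; origin under its centre. It stands on the side of the press where the tray is not.
- carton: White carton, 70 x 90 x 32 high, loose bystander; origin under its centre.
- dish: Clear shallow dish, 90 in diameter, 16 high, loose bystander; origin under its centre.
- timer: Yellow bench timer, 30 x 70 x 70 high, loose bystander; origin under its centre.
Not all that is in view belongs to the job. Of the things like the lock, leave any that is blue; of the rest the smaller one is meant.

How it is judged:
By the outcome, as a careful person would: the job done as asked, in the order asked, and still so for the second after the job is handed in, with the robot touching nothing.
It also fails if it takes over 72 s, if anything falls off the work surface, if the arm or the gripper's body presses on something with over 40 N, if the wrist force passes 120 N, or if a joint passes its speed limit or range.

## Working session

There is one attempt and no reset: what is moved stays moved. The work goes in short steps, Python scripts to look and compute and a shell command to move; the robot and the scene stay as the last step left them, time stands still between calls to the robot, and variables do not carry over. Pictures are saved under pics/ and viewed, about 8 in all and at most 12, crops included, and the job is handed in when it is done.

```bash
mkdir -p pics; ls; python3 - <<'E'
from workcell import env
import cv2
for n in("side","top"):
    f=env.grab_frame(n); cv2.imwrite(f"pics/{n}0.png",f[:,:,::-1])
    c=env.get_calibration(n); print(n,c)
print(env.state())
E
```

```text
pics
side {'fx': 511.4622819896067, 'fy': 511.4622819896067, 'cx': 284.009464134272, 'cy': 206.91732601299256, 'R': array([[-0.9865173 , -0.16365263,  0.00119907],
       [-0.10392877,  0.62080145, -0.7770485 ],
       [ 0.12642165, -0.7666964 , -0.62943958]]), 't': array([ 468.30941796,  192.37759589, 1236.23867035])}
top {'fx': 444.58027269676575, 'fy': 444.58027269676575, 'cx': 282.782997350597, 'cy': 207.33707041301193, 'R': array([[-0.00233055, -0.99996348,  0.00822214],
       [-0.98949794,  0.00111766, -0.14454268],
       [ 0.14452821, -0.00847265, -0.98946441]]), 't': array([  18.64189422,  495.95194524, 1175.01057935])}
{'time_s': 0.1, 'qpos': array([-6.66919952e+01,  1.83468399e+01,  8.96967469e+01,  8.17021641e-04,
        7.20417953e+01, -1.14547276e+00]), 'qvel': array([ 0.04429226, -0.07560213, -0.1283779 ,  0.01765338,  0.01129676,
        0.01300257]), 'effort': array([-9.44836283e-04, -4.13332880e+01, -2.32508844e+01,  7.28461845e-02,
        4.21868975e-02, -5.02653040e-05]), 'ee_pos': array([ 237.86713821, -523.03312635,  213.23383083]), 'ee_rot': array([-1.79914651e+02, -2.48355115e-03,  2.44532232e+01]), 'force': array([0.64339443, 0.66205723, 0.16467161]), 'torque': array([ 0.00066224, -0.01936674,  0.02590673]), 'gripper_width': 91.0005358424705}
```

View pics/side0.png

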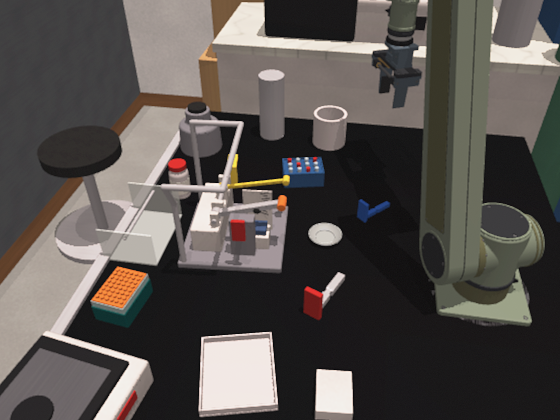

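View pics/top0.png

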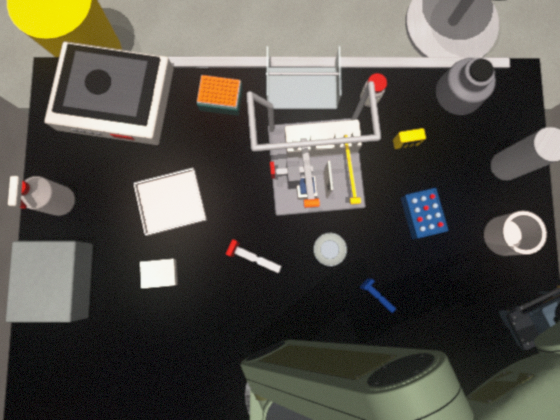

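Candidates: red slide in the press at side (238,230) / top (273,168); loose red/white slide at side (313,302) / top (233,248), which looks larger; blue one at side (372,210), excluded by colour. The one snapped in the press is the smaller red one and it is in the place described. The tray is on the left (top 170,201). I'll confirm this in an enlarged crop.

```bash
python3 - <<'E'
import cv2,numpy as np
t=cv2.imread("pics/top0.png")[82:222,220:390]; s=cv2.imread("pics/side0.png")[110:330,165:355]
t=cv2.resize(t,None,fx=2.6,fy=2.6,interpolation=3); s=cv2.resize(s,None,fx=2.6,fy=2.6,interpolation=3)
o=np.zeros((600,800,3),np.uint8)
t=cv2.resize(cv2.imread("pics/top0.png")[82:222,240:382],None,fx=2.8,fy=2.8,interpolation=3)
s=cv2.resize(cv2.imread("pics/side0.png")[115:325,170:300+10],None,fx=2.8,fy=2.8,interpolation=3)
o[:t.shape[0],:t.shape[1]]=t; o[:s.shape[0],400:400+s.shape[1]]=s
cv2.imwrite("pics/crop0.png",o)
E
```

```text
(no output)
```

View pics/crop0.png

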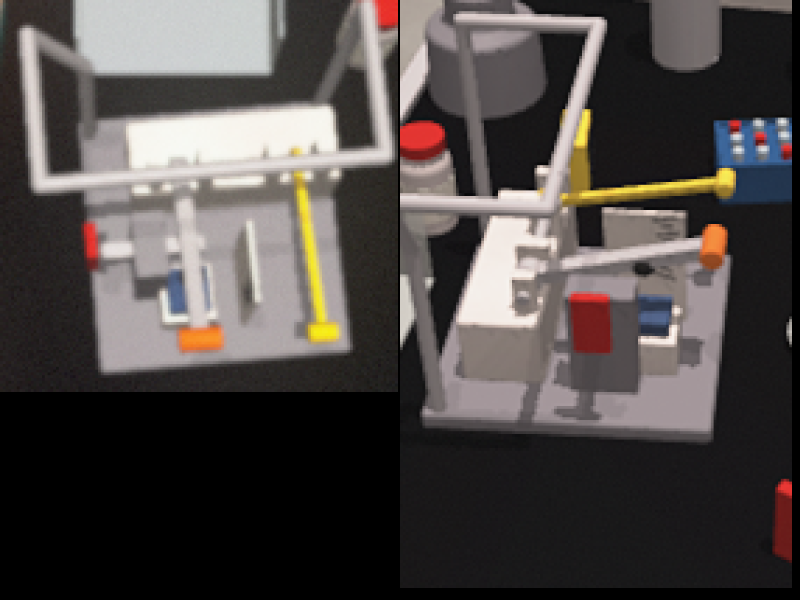

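Confirmed: the small red tab with its steel tongue sits in the cheek, under the guard tube; the loose red/white one is the larger decoy. Fitting the press pose.

```bash
cat > h.py <<'E'
import numpy as np,cv2,json
from workcell import env
from scipy.optimize import least_squares
from scipy.spatial.transform import Rotation as Ro
C={n:env.get_calibration(n) for n in("side","top")}
def proj(n,X):
    c=C[n]; p=c["R"]@np.asarray(X,float)+c["t"]; return np.array([c["fx"]*p[0]/p[2]+c["cx"],c["fy"]*p[1]/p[2]+c["cy"]])
def onplane(n,uv,z):
    c=C[n]; d=c["R"].T@np.array([(uv[0]-c["cx"])/c["fx"],(uv[1]-c["cy"])/c["fy"],1]); o=-c["R"].T@c["t"]; return o+d*(z-o[2])/d[2]
def tri(a,b): # a: top px, b: side px
    return least_squares(lambda X:np.r_[proj("top",X)-a,proj("side",X)-b],[500,0,100]).x
def W(p,X): return Ro.from_euler("z",p[2]).apply(X)+[p[0],p[1],0]
def hand(j,y): a=.25-j; return np.array([70-170*np.cos(a),y,110+170*np.sin(a)])
E
python3 - <<'E'
from h import *
T=lambda u,v:(240+u/2.8,82+v/2.8); S=lambda u,v:(170+(u-400)/2.8,115+v/2.8)
tip=hand(0,35)
obs=[("top",(-100,125,18),T(101,370)),("top",(-100,-125,18),T(352,350)),("top",tip,T(200,338)),("top",(0,123,165),T(91,245)),("top",(20,160,280),T(40,185)),("top",(20,-115,280),T(388,155)),
("side",(-100,125,18),S(711,430)),("side",(160,125,18),S(424,418)),("side",(-100,-125,18),S(729,255)),("side",tip,S(713,246)),("side",(0,128,135),S(590,322)),("side",(20,160,280),S(549,206)),("side",(20,-115,280),S(602,22))]
f=lambda p:np.concatenate([proj(n,W(p,X))-q for n,X,q in obs])
r=least_squares(f,[600,0,.05],loss="soft_l1",x_scale=[100,100,.1]); p=r.x
print(p,np.degrees(p[2])); print(f(p).reshape(-1,2).round(1))
np.save("press.npy",p)
for n,X in dict(tab=(0,123,150),lever=tip).items(): print(n,W(p,X))
ti=tri(T(324,332),S(725,184)); print("idx tip",ti, "press",Ro.from_euler("z",-p[2]).apply(ti-[p[0],p[1],0]))
for nm,q in dict(tray=[(134,185),(190,169),(206,217),(147,235)]).items(): print([onplane("top",a,22).round() for a in q])
print("carton",onplane("top",(158,273),32),"dish",onplane("top",(330,250),10),"decoy",onplane("top",(233,248),30),onplane("top",(280,269),10))
E
```

```text
[ 5.86596239e+02 -7.94013858e+01  9.10490776e-02] 5.2167278745743815
[[ 0.1  1.4]
 [ 0.3  0.3]
 [ 0.5  0.5]
 [ 0.4 -1.7]
 [ 0.4  0.4]
 [-0.6  0.2]
 [ 0.2 -0.1]
 [-1.6 -1.5]
 [ 0.6 -1.1]
 [ 0.   0.1]
 [ 0.2  1.7]
 [-0.6  1.2]
 [-1.3  1.1]]
tab [575.4126691   43.08913535 150.        ]
lever [489.09113046 -53.15817292 152.05867307]
idx tip [ 497.24129545 -163.68124684  138.63870428] press [-96.6478316  -75.80631594 138.63870428]
[array([561., 429.,  22.]), array([606., 276.,  22.]), array([471., 228.,  22.]), array([422., 388.,  22.])]
carton [319.82200813 351.22123468  32.        ] dish [ 381.19980829 -111.86241555   10.        ] decoy [386.09922212 152.349194    30.        ] [329.81670855  25.54686147  10.        ]
```

```bash
cat >> h.py <<'E'
def plan(target,yaw,tilt):
    s=env.state(); R=Ro.from_euler("xyz",s["ee_rot"],degrees=True)
    Rt=Ro.from_euler("xyz",[180,-tilt,yaw],degrees=True)
    print("d mm",(np.array(target)-s["ee_pos"]).round(1),"rotvec",(Rt*R.inv()).as_rotvec().round(3),"t",s["time_s"])
def tcp(g,yaw,tilt): return np.asarray(g)+19*Ro.from_euler("xyz",[180,-tilt,yaw],degrees=True).apply([0,0,1])
E
python3 - <<'E'
from h import *
g=tcp([575.4,43.1,150],5.2,35); b=g-90*Ro.from_euler("xyz",[180,-35,5.2],degrees=True).apply([0,0,1])
print(g,b); plan(b,5.2,35)
E
```

```text
[586.25310066  44.08770953 134.43611116] [534.84367647  39.40908542 208.15979514]
d mm [297.  562.4  -5.1] rotvec [ 0.156 -0.594 -0.326] t 0.1
```

```bash
python3 -m jog '[{"dx":0.01,"dy":0.042,"dz":0.01,"wx":0.016,"wy":-0.059,"wz":-0.033,"grip":0.2},{"dx":0.01,"dy":0.042,"dz":0.01,"wx":0.016,"wy":-0.059,"wz":-0.033,"grip":0.2},{"dx":0.01,"dy":0.042,"dz":0.01,"wx":0.016,"wy":-0.059,"wz":-0.033,"grip":0.2},{"dx":0.01,"dy":0.042,"dz":0.01,"wx":0.016,"wy":-0.059,"wz":-0.033,"grip":0.2},{"dx":0.01,"dy":0.042,"dz":0.01,"wx":0.016,"wy":-0.059,"wz":-0.033,"grip":0.2},{"dx":0.01,"dy":0.042,"dz":0.01,"wx":0.016,"wy":-0.059,"wz":-0.033,"grip":0.2},{"dx":0.01,"dy":0.042,"dz":0.01,"wx":0.016,"wy":-0.059,"wz":-0.033,"grip":0.2},{"dx":0.01,"dy":0.042,"dz":0.01,"wx":0.016,"wy":-0.059,"wz":-0.033,"grip":0.2},{"dx":0.01,"dy":0.042,"dz":0.01,"wx":0.016,"wy":-0.059,"wz":-0.033,"grip":0.2},{"dx":0.01,"dy":0.042,"dz":0.01,"wx":0.016,"wy":-0.059,"wz":-0.033,"grip":0.2}]' 40
python3 -c "
from h import *
plan([534.8,39.4,208.2],5.2,35);print(env.state()['qpos'].round())"
```

```text
time_s: 1.1
ee_pos: [337.7, -102.2, 314.1]
ee_rot: [-179.6, -35.0, 4.6]
force: [0.9, -0.5, -0.1]
gripper_width: 36.4
d mm [ 197.1  141.6 -105.9] rotvec [-0.006 -0.     0.007] t 1.1
[-43. -21. 122.  30.  58.  31.]
```

```bash
python3 -m jog '[{"dx":0.01,"dy":0.035},{"dx":0.02,"dy":0.036},{"dx":0.027,"dy":0.03,"dz":-0.01},{"dx":0.03,"dy":0.02,"dz":-0.02},{"dx":0.03,"dy":0.02,"dz":-0.02},{"dx":0.03,"dz":-0.02},{"dx":0.03,"dz":-0.02},{"dx":0.02,"dz":-0.016},{}]'
python3 -c "
from h import *
plan([586.3,44.1,134.4],5.2,35);print(env.state()['qpos'].round())
f=lambda n:cv2.imwrite(f'pics/{n}1.png',env.grab_frame(n)[:,:,::-1])
f('top');f('side')
t=cv2.resize(cv2.imread('pics/top1.png')[82:222,240:382],None,fx=2.8,fy=2.8,interpolation=3)
s=cv2.resize(cv2.imread('pics/side1.png')[115:325,170:310],None,fx=2.8,fy=2.8,interpolation=3)
o=np.zeros((600,800,3),np.uint8);o[:t.shape[0],:t.shape[1]]=t; o[:s.shape[0],400:400+s.shape[1]]=s
cv2.imwrite('pics/crop1.png',o)"
```

```text
d mm [ 248.6  146.3 -179.7] rotvec [-0.006 -0.     0.007] t 1.1
[-43. -21. 122.  30.  58.  31.]invalid input
```

View pics/crop1.png

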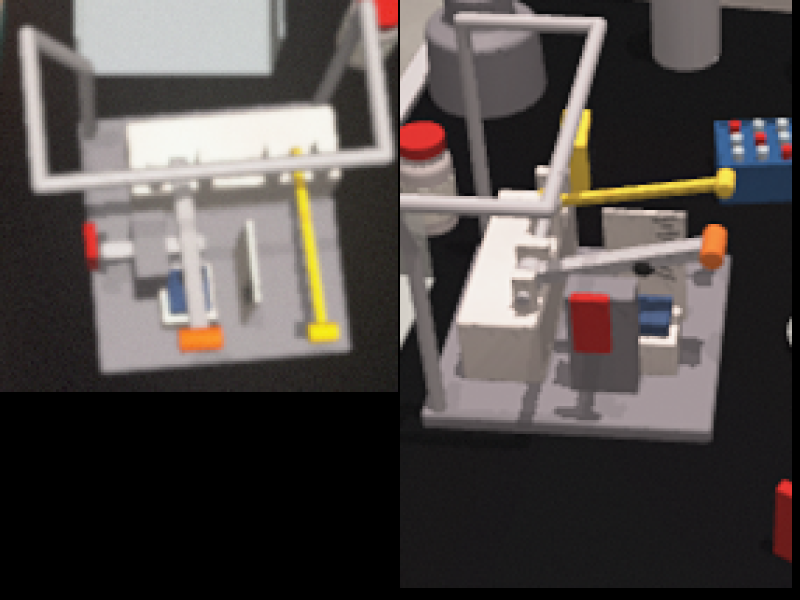

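The move was refused, apparently because of the empty row. The pictures show the scene unchanged.

```bash
python3 -m jog '[{"dx":0.01,"dy":0.035,"grip":0.2},{"dx":0.02,"dy":0.036,"grip":0.2},{"dx":0.027,"dy":0.03,"dz":-0.01,"grip":0.2},{"dx":0.03,"dy":0.02,"dz":-0.02,"grip":0.2},{"dx":0.03,"dy":0.02,"dz":-0.02,"grip":0.2},{"dx":0.03,"dz":-0.02,"grip":0.2},{"dx":0.03,"dz":-0.02,"grip":0.2},{"dx":0.02,"dz":-0.016,"wz":0.007,"grip":0.2},{"dx":0,"grip":0.2}]'
cat >> h.py <<'E'
def look(k,y0=82,x0=240,sy=115,sx=170,ims=True):
    o=np.zeros((600,800,3),np.uint8)
    for n,a,b,c in(("top",y0,x0,0),("side",sy,sx,400)):
        f=env.grab_frame(n)[:,:,::-1]; cv2.imwrite(f"pics/{n}{k}.png",f)
        f=cv2.resize(f[a:a+214,b:b+142],None,fx=2.8,fy=2.8,interpolation=3)[:600,:400]; o[:f.shape[0],c:c+f.shape[1]]=f
    cv2.imwrite(f"pics/crop{k}.png",o)
E
python3 -c "
from h import *
plan([586.3,44.1,134.4],5.2,35);print(env.state()['qpos'].round());look(2)"
```

```text
d mm [ 249.5  142.5 -179.6] rotvec [-0.005 -0.001 -0.004] t 1.2
[-43. -22. 122.  30.  58.  31.]invalid input
```

View pics/crop2.png

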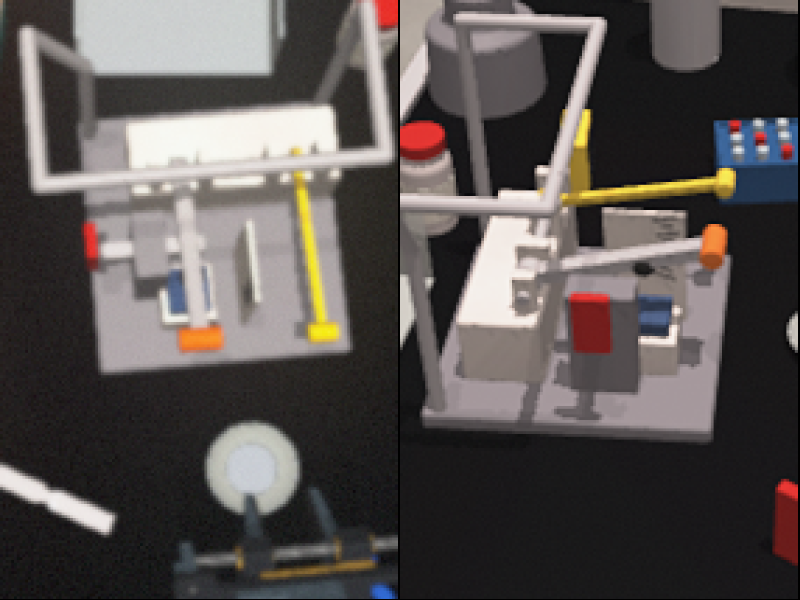

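The move was refused again; rows evidently need all seven keys. The picture shows the gripper still in front of the dish.

```bash
python3 -m jog '[{"dx":0.01,"dy":0.035,"dz":0,"wx":0,"wy":0,"wz":0,"grip":0.2},{"dx":0.02,"dy":0.036,"dz":0,"wx":0,"wy":0,"wz":0,"grip":0.2},{"dx":0.027,"dy":0.03,"dz":-0.01,"wx":0,"wy":0,"wz":0,"grip":0.2},{"dx":0.03,"dy":0.02,"dz":-0.02,"wx":0,"wy":0,"wz":0,"grip":0.2},{"dx":0.03,"dy":0.02,"dz":-0.02,"wx":0,"wy":0,"wz":0,"grip":0.2},{"dx":0.03,"dy":0,"dz":-0.02,"wx":0,"wy":0,"wz":0,"grip":0.2},{"dx":0.03,"dy":0,"dz":-0.02,"wx":0,"wy":0,"wz":0,"grip":0.2},{"dx":0.02,"dy":0,"dz":-0.016,"wx":0,"wy":0,"wz":0,"grip":0.2},{"dx":0,"dy":0,"dz":0,"wx":0,"wy":0,"wz":0,"grip":0.2}]'
python3 -c "
from h import *
plan([586.3,44.1,134.4],5.2,35);print(env.state()['qpos'].round());look(3)"
```

```text
time_s: 2.2
ee_pos: [530.4, 25.1, 203.9]
ee_rot: [-179.7, -34.2, 4.6]
force: [-1.7, 0.3, 0.2]
gripper_width: 36.8
d mm [ 55.9  19.  -69.5] rotvec [-0.003 -0.014  0.007] t 2.2
[ -1.   1. 123.   8.  23.  78.]
```

```bash
python3 -m jog '[{"dx":0.004,"dy":0.01,"dz":0.004,"wx":0,"wy":-0.014,"wz":0.007,"grip":0.2},{"dx":0,"dy":0.005,"dz":0,"wx":0,"wy":0,"wz":0,"grip":0.2},{"dx":0,"dy":0,"dz":0,"wx":0,"wy":0,"wz":0,"grip":0.2}]'
python3 -c "
from h import *
plan([586.3,44.1,134.4],5.2,35);print(env.state()['qpos'].round());look(3)"
```

```text
time_s: 2.6
ee_pos: [532.8, 41.3, 212.9]
ee_rot: [-179.8, -35.5, 5.2]
force: [0.1, 1.0, 0.4]
gripper_width: 37.1
d mm [ 53.5   2.8 -78.5] rotvec [-0.004  0.009 -0.002] t 2.6
[  2.   0. 122.   6.  22.  82.]
```

View pics/crop3.png

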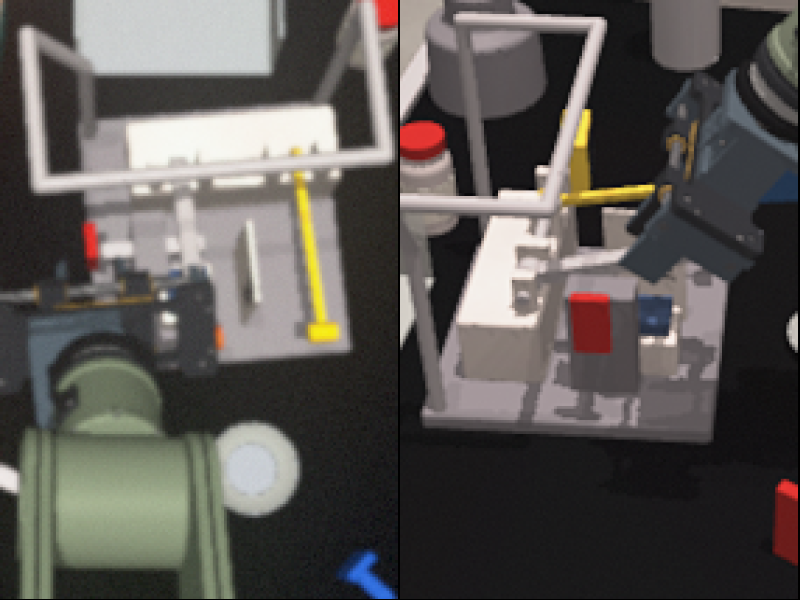

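The gripper is tilted ahead of the tab, and it will pass under the tube. The tab is still at crop (91,245). Going in.

```bash
python3 -m jog '[{"dx":0.012,"dy":0.0,"dz":-0.018,"wx":0,"wy":0.009,"wz":0,"grip":0.2},{"dx":0.012,"dy":0.001,"dz":-0.018,"wx":0,"wy":0,"wz":0,"grip":0.2},{"dx":0.012,"dy":0.001,"dz":-0.018,"wx":0,"wy":0,"wz":0,"grip":0.2},{"dx":0.01,"dy":0.001,"dz":-0.014,"wx":0,"wy":0,"wz":0,"grip":0.2},{"dx":0.008,"dy":0,"dz":-0.01,"wx":0,"wy":0,"wz":0,"grip":0.2},{"dx":0,"dy":0,"dz":0,"wx":0,"wy":0,"wz":0,"grip":0.2},{"dx":0,"dy":0,"dz":0,"wx":0,"wy":0,"wz":0,"grip":0.2}]'
python3 -c "
from h import *
plan([586.3,44.1,134.4],5.2,35);look(4)"
```

```text
time_s: 3.4
ee_pos: [587.0, 44.5, 134.1]
ee_rot: [-179.7, -34.9, 5.2]
force: [-0.8, -0.6, 0.8]
gripper_width: 36.1
d mm [-0.7 -0.4  0.3] rotvec [-0.004 -0.002 -0.002] t 3.4
```

```bash
python3 -m jog '[{"dx":0,"dy":0,"dz":0,"wx":0,"wy":0,"wz":0,"grip":0.5},{"dx":0,"dy":0,"dz":0,"wx":0,"wy":0,"wz":0,"grip":0.6},{"dx":0,"dy":0,"dz":0,"wx":0,"wy":0,"wz":0,"grip":0.7}]' 8
```

```text
time_s: 3.8
ee_pos: [587.0, 44.8, 134.3]
ee_rot: [-179.7, -35.0, 5.2]
force: [0.3, 0.0, 0.9]
gripper_width: 16.0
```

```bash
python3 -m jog '[{"dx":0,"dy":0,"dz":0,"wx":0,"wy":0,"wz":0,"grip":0.9},{"dx":0,"dy":0,"dz":0,"wx":0,"wy":0,"wz":0,"grip":1},{"dx":0,"dy":0,"dz":0,"wx":0,"wy":0,"wz":0,"grip":1},{"dx":0,"dy":0,"dz":0,"wx":0,"wy":0,"wz":0,"grip":1}]' 12
python3 -m jog '[{"dx":0,"dy":0,"dz":0,"wx":0,"wy":0,"wz":0,"grip":1},{"dx":0,"dy":0,"dz":0,"wx":0,"wy":0,"wz":0,"grip":1}]' 45
```

```text
time_s: 4.2
ee_pos: [587.1, 44.6, 134.2]
ee_rot: [-179.7, -35.0, 5.2]
force: [-3.7, -2.0, 4.9]
gripper_width: 10.3
time_s: 4.4
ee_pos: [587.1, 44.5, 134.3]
ee_rot: [-179.7, -35.0, 5.2]
force: [-3.7, -2.6, 5.9]
gripper_width: 9.7
```

```bash
python3 -m jog '[{"dx":-0.0004,"dy":0.004,"dz":0,"wx":0,"wy":0,"wz":0,"grip":1},{"dx":-0.0004,"dy":0.004,"dz":0,"wx":0,"wy":0,"wz":0,"grip":1},{"dx":-0.0004,"dy":0.004,"dz":0,"wx":0,"wy":0,"wz":0,"grip":1},{"dx":-0.0006,"dy":0.006,"dz":0,"wx":0,"wy":0,"wz":0,"grip":1}]'
python3 -m jog '[{"dx":-0.001,"dy":0.01,"dz":0,"wx":0,"wy":0,"wz":0,"grip":1},{"dx":-0.001,"dy":0.01,"dz":0,"wx":0,"wy":0,"wz":0,"grip":1},{"dx":-0.001,"dy":0.012,"dz":0,"wx":0,"wy":0,"wz":0,"grip":1},{"dx":-0.001,"dy":0.012,"dz":0,"wx":0,"wy":0,"wz":0,"grip":1},{"dx":-0.001,"dy":0.012,"dz":0,"wx":0,"wy":0,"wz":0,"grip":1},{"dx":-0.001,"dy":0.012,"dz":0,"wx":0,"wy":0,"wz":0,"grip":1},{"dx":0,"dy":0,"dz":0,"wx":0,"wy":0,"wz":0,"grip":1}]'
python3 -c "
from h import *
look(5,y0=60,x0=190,sx=160)"
```

```text
time_s: 4.8
ee_pos: [585.8, 61.2, 134.1]
ee_rot: [-179.9, -35.0, 5.2]
force: [-0.9, -12.8, 1.9]
gripper_width: 9.7
time_s: 5.5
ee_pos: [578.8, 131.9, 133.1]
ee_rot: [-179.7, -34.8, 5.3]
force: [0.1, 0.1, -0.8]
gripper_width: 9.9
```

View pics/crop5.png

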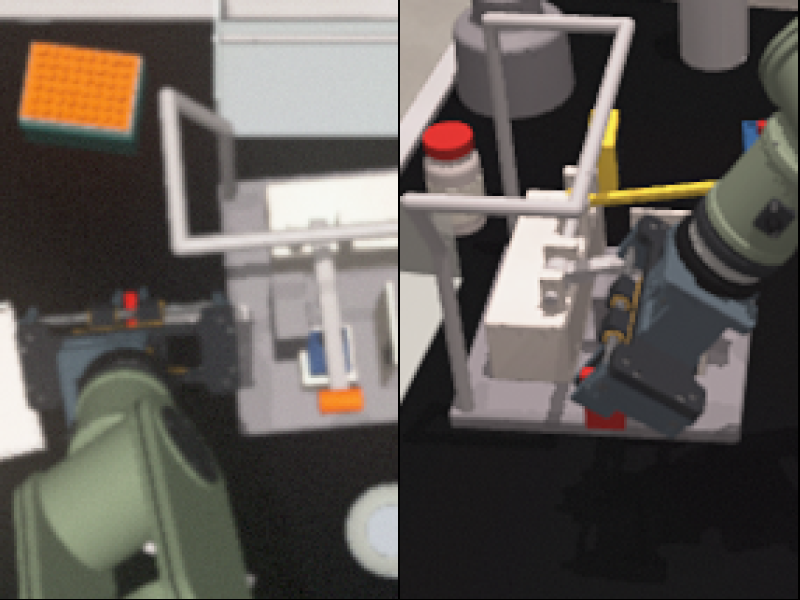

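The slide is out and held at 9.9 mm opening, with the tongue clear of the cheek. Next I carry it to the tray.

```bash
python3 -m jog '[{"dx":-0.002,"dy":0.025,"dz":0.005,"wx":0,"wy":0,"wz":0,"grip":1},{"dx":-0.006,"dy":0.03,"dz":0,"wx":0,"wy":0,"wz":0.03,"grip":1},{"dx":-0.01,"dy":0.035,"dz":0,"wx":0,"wy":0,"wz":0.03,"grip":1},{"dx":-0.01,"dy":0.035,"dz":0,"wx":0,"wy":0,"wz":0.03,"grip":1},{"dx":-0.01,"dy":0.035,"dz":0,"wx":0,"wy":0,"wz":0.03,"grip":1},{"dx":-0.01,"dy":0.035,"dz":0,"wx":0,"wy":0,"wz":0.03,"grip":1},{"dx":-0.01,"dy":0.03,"dz":0,"wx":0,"wy":0,"wz":0.03,"grip":1},{"dx":-0.005,"dy":0.015,"dz":-0.01,"wx":0,"wy":0,"wz":0.02,"grip":1},{"dx":0,"dy":0,"dz":-0.02,"wx":0,"wy":0,"wz":0,"grip":1},{"dx":0,"dy":0,"dz":0,"wx":0,"wy":0,"wz":0,"grip":1}]'
python3 -c "
from h import *
plan(tcp([503,369,51],17,35),17,35)"
```

```text
time_s: 6.6
ee_pos: [522.7, 364.6, 116.4]
ee_rot: [-179.3, -33.2, 17.1]
force: [-0.4, -0.3, -1.1]
gripper_width: 10.2
d mm [ -9.2   7.6 -81. ] rotvec [-0.001 -0.033 -0.009] t 6.6
```

```bash
python3 -m jog '[{"dx":-0.005,"dy":0.004,"dz":-0.02,"wx":0,"wy":-0.03,"wz":-0.009,"grip":1},{"dx":-0.004,"dy":0.004,"dz":-0.02,"wx":0,"wy":0,"wz":0,"grip":1},{"dx":0,"dy":0,"dz":-0.02,"wx":0,"wy":0,"wz":0,"grip":1},{"dx":0,"dy":0,"dz":-0.012,"wx":0,"wy":0,"wz":0,"grip":1},{"dx":0,"dy":0,"dz":0,"wx":0,"wy":0,"wz":0,"grip":1},{"dx":0,"dy":0,"dz":0,"wx":0,"wy":0,"wz":0,"grip":1}]'
python3 -c "
from h import *
plan(tcp([503,369,50],17,35),17,35)
look(6,y0=140,x0=110,sy=206,sx=180)"
```

```text
time_s: 7.2
ee_pos: [532.5, 366.4, 73.3]
ee_rot: [-178.2, -31.7, 17.8]
force: [0.4, 0.2, -0.7]
gripper_width: 9.1
d mm [-19.1   5.8 -38.8] rotvec [-0.008 -0.063 -0.032] t 7.2
```

View pics/crop6.png

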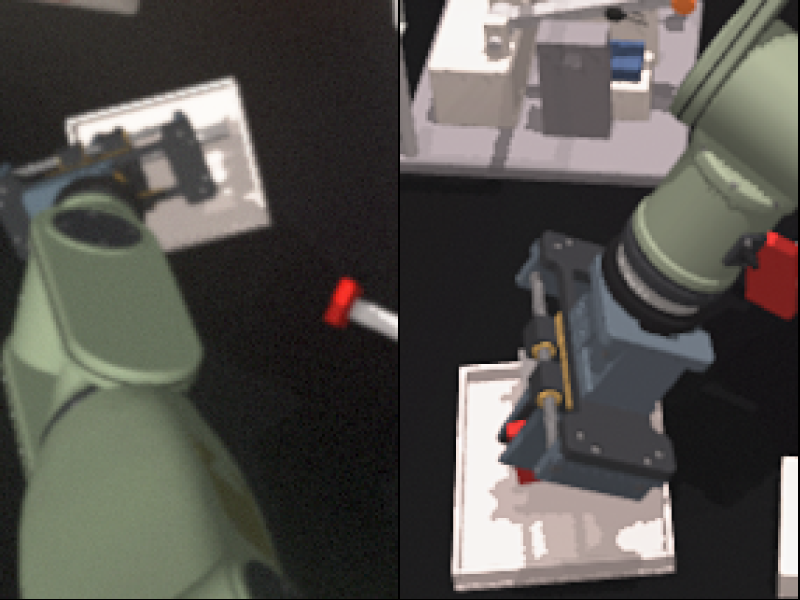

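```bash
python3 -c "
from h import *
print(env.state()['qpos'].round(1))"
```

```text
[ 38.   21.8 116.9 -40.   13.6 146.5]
```

Joint 6 is at its limit near the wrist singularity. I'll turn the tool yaw towards the arm's azimuth (about 30°), which still fits the tray.

```bash
python3 -m jog '[{"dx":0,"dy":0,"dz":0.005,"wx":0,"wy":0,"wz":0.1,"grip":1},{"dx":-0.005,"dy":0,"dz":0,"wx":0,"wy":0,"wz":0.1,"grip":1},{"dx":0,"dy":0,"dz":0,"wx":0,"wy":0,"wz":0,"grip":1},{"dx":0,"dy":0,"dz":0,"wx":0,"wy":0,"wz":0,"grip":1}]'
python3 -c "
from h import *
plan(tcp([495,366,50],30,35),30,35)
print(env.state()['qpos'].round(1))"
```

```text
time_s: 7.7
ee_pos: [527.9, 366.5, 75.7]
ee_rot: [-178.1, -31.3, 24.3]
force: [-0.3, -0.7, -0.7]
gripper_width: 9.7
d mm [-23.4   5.  -41.3] rotvec [ 0.005 -0.071  0.081] t 7.7
[ 35.9  21.1 117.6 -22.   11.  121.6]
```

```bash
python3 -m jog '[{"dx":-0.006,"dy":0,"dz":0,"wx":0,"wy":-0.035,"wz":0.04,"grip":1},{"dx":-0.006,"dy":0.002,"dz":0,"wx":0,"wy":-0.035,"wz":0.04,"grip":1},{"dx":-0.006,"dy":0.002,"dz":-0.01,"wx":0,"wy":0,"wz":0,"grip":1},{"dx":-0.005,"dy":0,"dz":-0.01,"wx":0,"wy":0,"wz":0,"grip":1},{"dx":0,"dy":0,"dz":-0.01,"wx":0,"wy":0,"wz":0,"grip":1},{"dx":0,"dy":0,"dz":0,"wx":0,"wy":0,"wz":0,"grip":1}]'
python3 -c "
from h import *
plan(tcp([495,366,50],30,35),30,35)
print(env.state()['qpos'].round(1))"
```

```text
time_s: 8.3
ee_pos: [513.0, 368.3, 54.3]
ee_rot: [-179.5, -33.2, 29.1]
force: [0.6, 0.4, -1.4]
gripper_width: 9.8
d mm [ -8.5   3.2 -19.9] rotvec [ 0.009 -0.031  0.01 ] t 8.3
[ 36.5  22.3 121.8 -50.5   4.6 146.6]
```

```bash
python3 -m jog '[{"dx":-0.002,"dy":0,"dz":0,"wx":-0.03,"wy":0.05,"wz":0.02,"grip":1},{"dx":-0.002,"dy":0,"dz":-0.004,"wx":-0.03,"wy":0.05,"wz":0.01,"grip":1},{"dx":0,"dy":0,"dz":-0.006,"wx":0,"wy":0,"wz":0,"grip":1},{"dx":0,"dy":0,"dz":0,"wx":0,"wy":0,"wz":0,"grip":1}]'
python3 -c "
from h import *
print(env.state()['qpos'].round(1))"
```

```text
time_s: 8.7
ee_pos: [515.5, 363.7, 46.8]
ee_rot: [179.5, -30.3, 29.7]
force: [-0.7, 0.7, -1.0]
gripper_width: 9.7
[ 36.2  23.1 120.  -29.1   7.8 124.5]
```

```bash
python3 -m jog '[{"dx":0,"dy":0.004,"dz":-0.006,"wx":0,"wy":0,"wz":0,"grip":1},{"dx":0,"dy":0,"dz":-0.005,"wx":0,"wy":0,"wz":0,"grip":1},{"dx":0,"dy":0,"dz":0,"wx":0,"wy":0,"wz":0,"grip":1}]'
python3 -m jog '[{"dx":0,"dy":0,"dz":-0.002,"wx":0,"wy":0,"wz":0,"grip":1},{"dx":0,"dy":0,"dz":-0.001,"wx":0,"wy":0,"wz":0,"grip":1},{"dx":0,"dy":0,"dz":0,"wx":0,"wy":0,"wz":0,"grip":1}]'
```

```text
time_s: 9.0
ee_pos: [515.0, 367.6, 35.6]
ee_rot: [179.4, -30.3, 29.9]
force: [-0.7, -0.0, -1.2]
gripper_width: 9.5
time_s: 9.3
ee_pos: [515.3, 367.9, 33.5]
ee_rot: [179.4, -30.4, 29.9]
force: [0.2, -0.0, -0.3]
gripper_width: 9.4
```

```bash
python3 -m jog '[{"dx":0,"dy":0,"dz":-0.001,"wx":0,"wy":0,"wz":0,"grip":0.8},{"dx":0,"dy":0,"dz":0,"wx":0,"wy":0,"wz":0,"grip":0.5},{"dx":0,"dy":0,"dz":0,"wx":0,"wy":0,"wz":0,"grip":0.4},{"dx":0,"dy":0,"dz":0,"wx":0,"wy":0,"wz":0,"grip":0.4},{"dx":-0.008,"dy":-0.005,"dz":0.017,"wx":0,"wy":0,"wz":0,"grip":0.4},{"dx":-0.012,"dy":-0.008,"dz":0.028,"wx":0,"wy":0,"wz":0,"grip":0.4},{"dx":-0.012,"dy":-0.008,"dz":0.028,"wx":0,"wy":0,"wz":0,"grip":0.4},{"dx":-0.02,"dy":-0.01,"dz":0.035,"wx":0,"wy":0,"wz":0,"grip":0.4},{"dx":-0.02,"dy":-0.02,"dz":0.035,"wx":0,"wy":0,"wz":0,"grip":0.4},{"dx":-0.02,"dy":-0.03,"dz":0.02,"wx":0,"wy":0,"wz":0,"grip":0.4}]' 
python3 -c "
from h import *
p=np.load('press.npy')
for j in(0,.18,.5,.62): print(j,W(p,hand(j,35)).round(),W(p,hand(j,-75)).round())
plan(W(p,hand(0,35))+[0,0,60],5.2,0)
print(env.state()['qpos'].round(1))"
```

```text
time_s: 10.3
ee_pos: [423.6, 288.0, 198.6]
ee_rot: [179.4, -30.7, 30.1]
force: [0.5, -0.4, 0.7]
gripper_width: 27.4
0 [489. -53. 152.] [ 499. -163.  152.]
0.18 [484. -54. 122.] [ 494. -163.  122.]
0.5 [489. -53.  68.] [ 499. -163.   68.]
0.62 [495. -53.  49.] [ 505. -162.   49.]
d mm [  65.5 -341.1   13.5] rotvec [-0.154  0.518 -0.421] t 10.3
[ 34.9   0.3 122.1  -6.7  27.2 100.2]
```

```bash
python3 -m jog '[{"dx":0,"dy":-0.038,"dz":0.002,"wx":-0.017,"wy":0.058,"wz":-0.047,"grip":0.7},{"dx":0,"dy":-0.038,"dz":0.002,"wx":-0.017,"wy":0.058,"wz":-0.047,"grip":1},{"dx":0,"dy":-0.038,"dz":0.002,"wx":-0.017,"wy":0.058,"wz":-0.047,"grip":1},{"dx":0.005,"dy":-0.038,"dz":0.002,"wx":-0.017,"wy":0.058,"wz":-0.047,"grip":1},{"dx":0.01,"dy":-0.038,"dz":0.002,"wx":-0.017,"wy":0.058,"wz":-0.047,"grip":1},{"dx":0.01,"dy":-0.038,"dz":0.002,"wx":-0.017,"wy":0.058,"wz":-0.047,"grip":1},{"dx":0.01,"dy":-0.038,"dz":0.002,"wx":-0.017,"wy":0.058,"wz":-0.047,"grip":1},{"dx":0.015,"dy":-0.038,"dz":0,"wx":-0.017,"wy":0.058,"wz":-0.047,"grip":1},{"dx":0.015,"dy":-0.037,"dz":0,"wx":-0.017,"wy":0.058,"wz":-0.047,"grip":1},{"dx":0,"dy":0,"dz":0,"wx":0,"wy":0,"wz":0,"grip":1}]' 
python3 -c "
from h import *
p=np.load('press.npy')
plan(W(p,hand(0,35))+[0,0,50],5.2,0)
print(env.state()['qpos'].round(1)); look(7,y0=140,x0=110,sy=206,sx=180)"
```

```text
time_s: 11.3
ee_pos: [491.3, -57.6, 208.6]
ee_rot: [179.9, 0.5, 4.7]
force: [-0.4, 0.6, -0.6]
gripper_width: 0.4
d mm [-2.2  4.4 -6.5] rotvec [ 0.003 -0.008  0.009] t 11.3
[-7.9 11.5 99.9 -0.2 69.  77.5]
```

View pics/crop7.png

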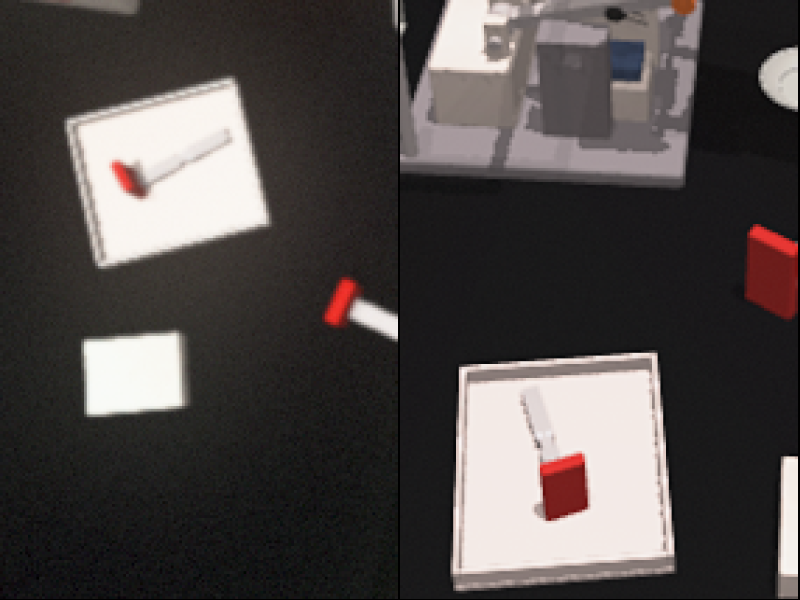

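The lock lies well inside the tray, at top crop (125,178)–(230,135). Now the lever.

```bash
python3 -m jog '[{"dx":-0.002,"dy":0.004,"dz":-0.015,"wx":0,"wy":-0.008,"wz":0.009,"grip":1},{"dx":0,"dy":0,"dz":-0.015,"wx":0,"wy":0,"wz":0,"grip":1},{"dx":-0.002,"dy":0,"dz":-0.01,"wx":0,"wy":0,"wz":0,"grip":1},{"dx":0,"dy":0,"dz":-0.004,"wx":0,"wy":0,"wz":0,"grip":1},{"dx":0,"dy":0,"dz":-0.004,"wx":0,"wy":0,"wz":0,"grip":1},{"dx":0,"dy":0,"dz":-0.004,"wx":0,"wy":0,"wz":0,"grip":1},{"dx":0,"dy":0,"dz":-0.004,"wx":0,"wy":0,"wz":0,"grip":1}]' 
python3 -m jog '[{"dx":0,"dy":0,"dz":-0.004,"wx":0,"wy":0,"wz":0,"grip":1},{"dx":0,"dy":0,"dz":-0.004,"wx":0,"wy":0,"wz":0,"grip":1},{"dx":0,"dy":0,"dz":-0.004,"wx":0,"wy":0,"wz":0,"grip":1}]'
python3 -m jog '[{"dx":0,"dy":0,"dz":-0.004,"wx":0,"wy":0,"wz":0,"grip":1},{"dx":0,"dy":0,"dz":-0.004,"wx":0,"wy":0,"wz":0,"grip":1}]'
```

```text
time_s: 12.1
ee_pos: [484.2, -50.1, 153.5]
ee_rot: [179.9, 0.0, 5.5]
force: [-1.2, 0.5, 2.6]
gripper_width: 0.3
time_s: 12.4
ee_pos: [484.2, -50.2, 140.9]
ee_rot: [179.9, 0.1, 5.5]
force: [-0.8, -0.4, 2.2]
gripper_width: 0.1
time_s: 12.6
ee_pos: [484.2, -50.2, 132.8]
ee_rot: [179.9, 0.1, 5.5]
force: [-1.7, 0.5, 2.6]
gripper_width: 0.4
```

```bash
cat > ok.py <<'E'
import sys; from workcell import env
s=env.state(); print(s["ee_pos"].round(1),s["force"].round(1)); sys.exit(abs(s["force"][2])>float(sys.argv[1]))
E
python3 -m jog '[{"dx":0,"dy":0,"dz":-0.002,"wx":0,"wy":0,"wz":0,"grip":1},{"dx":0,"dy":0,"dz":-0.002,"wx":0,"wy":0,"wz":0,"grip":1}]' >/dev/null; python3 ok.py 4.5 &&
python3 -m jog '[{"dx":0,"dy":0,"dz":-0.002,"wx":0,"wy":0,"wz":0,"grip":1},{"dx":0,"dy":0,"dz":-0.002,"wx":0,"wy":0,"wz":0,"grip":1}]' >/dev/null && python3 ok.py 4.5 &&
python3 -m jog '[{"dx":0,"dy":0,"dz":-0.002,"wx":0,"wy":0,"wz":0,"grip":1},{"dx":0,"dy":0,"dz":-0.002,"wx":0,"wy":0,"wz":0,"grip":1}]' >/dev/null && python3 ok.py 4.5 &&
python3 -m jog '[{"dx":0,"dy":0,"dz":-0.002,"wx":0,"wy":0,"wz":0,"grip":1},{"dx":0,"dy":0,"dz":-0.002,"wx":0,"wy":0,"wz":0,"grip":1}]' >/dev/null && python3 ok.py 4.5 &&
python3 -m jog '[{"dx":0,"dy":0,"dz":-0.002,"wx":0,"wy":0,"wz":0,"grip":1},{"dx":0,"dy":0,"dz":-0.002,"wx":0,"wy":0,"wz":0,"grip":1}]' >/dev/null && python3 ok.py 4.5 &&
python3 -m jog '[{"dx":0,"dy":0,"dz":-0.002,"wx":0,"wy":0,"wz":0,"grip":1},{"dx":0,"dy":0,"dz":-0.002,"wx":0,"wy":0,"wz":0,"grip":1}]' >/dev/null && python3 ok.py 4.5
```

```text
[484.2 -50.2 129. ] [-1.3 -1.1  1.9]False
```

```bash
sed -i 's/sys.exit(abs(\(.*\)))$/sys.exit(int(abs(\1)))/' ok.py; tail -1 ok.py
python3 -m jog '[{"dx":0,"dy":0,"dz":-0.002,"wx":0,"wy":0,"wz":0,"grip":1},{"dx":0,"dy":0,"dz":-0.002,"wx":0,"wy":0,"wz":0,"grip":1}]' >/dev/null; python3 ok.py 4.5 &&
python3 -m jog '[{"dx":0,"dy":0,"dz":-0.002,"wx":0,"wy":0,"wz":0,"grip":1},{"dx":0,"dy":0,"dz":-0.002,"wx":0,"wy":0,"wz":0,"grip":1}]' >/dev/null && python3 ok.py 4.5 &&
python3 -m jog '[{"dx":0,"dy":0,"dz":-0.002,"wx":0,"wy":0,"wz":0,"grip":1},{"dx":0,"dy":0,"dz":-0.002,"wx":0,"wy":0,"wz":0,"grip":1}]' >/dev/null && python3 ok.py 4.5 &&
python3 -m jog '[{"dx":0,"dy":0,"dz":-0.002,"wx":0,"wy":0,"wz":0,"grip":1},{"dx":0,"dy":0,"dz":-0.002,"wx":0,"wy":0,"wz":0,"grip":1}]' >/dev/null && python3 ok.py 4.5 &&
python3 -m jog '[{"dx":0,"dy":0,"dz":-0.002,"wx":0,"wy":0,"wz":0,"grip":1},{"dx":0,"dy":0,"dz":-0.002,"wx":0,"wy":0,"wz":0,"grip":1}]' >/dev/null && python3 ok.py 4.5 &&
python3 -m jog '[{"dx":0,"dy":0,"dz":-0.002,"wx":0,"wy":0,"wz":0,"grip":1},{"dx":0,"dy":0,"dz":-0.002,"wx":0,"wy":0,"wz":0,"grip":1}]' >/dev/null && python3 ok.py 4.5
```

```text
s=env.state(); print(s["ee_pos"].round(1),s["force"].round(1)); sys.exit(int(abs(s["force"][2])>float(sys.argv[1])))
[484.3 -50.1 125.1] [-1.9  0.3  2.5]
[484.2 -50.1 121.1] [-1.9 -0.8  2.3]
[484.1 -50.1 117. ] [-1.1 -0.5  2.7]
[484.2 -50.1 113. ] [-1.1 -0.2  3.5]
[484.2 -50.1 109. ] [-1.6 -0.   2.4]
[484.2 -50.1 105. ] [-0.6  0.1  1.7]
```

```bash

python3 -m jog '[{"dx":0,"dy":0,"dz":-0.002,"wx":0,"wy":0,"wz":0,"grip":1},{"dx":0,"dy":0,"dz":-0.002,"wx":0,"wy":0,"wz":0,"grip":1}]' >/dev/null; python3 ok.py 4.5 &&
python3 -m jog '[{"dx":0,"dy":0,"dz":-0.002,"wx":0,"wy":0,"wz":0,"grip":1},{"dx":0,"dy":0,"dz":-0.002,"wx":0,"wy":0,"wz":0,"grip":1}]' >/dev/null && python3 ok.py 4.5 &&
python3 -m jog '[{"dx":0,"dy":0,"dz":-0.002,"wx":0,"wy":0,"wz":0,"grip":1},{"dx":0,"dy":0,"dz":-0.002,"wx":0,"wy":0,"wz":0,"grip":1}]' >/dev/null && python3 ok.py 4.5 &&
python3 -m jog '[{"dx":0,"dy":0,"dz":-0.002,"wx":0,"wy":0,"wz":0,"grip":1},{"dx":0,"dy":0,"dz":-0.002,"wx":0,"wy":0,"wz":0,"grip":1}]' >/dev/null && python3 ok.py 4.5 &&
python3 -m jog '[{"dx":0,"dy":0,"dz":-0.002,"wx":0,"wy":0,"wz":0,"grip":1},{"dx":0,"dy":0,"dz":-0.002,"wx":0,"wy":0,"wz":0,"grip":1}]' >/dev/null && python3 ok.py 4.5 &&
python3 -m jog '[{"dx":0,"dy":0,"dz":-0.002,"wx":0,"wy":0,"wz":0,"grip":1},{"dx":0,"dy":0,"dz":-0.002,"wx":0,"wy":0,"wz":0,"grip":1}]' >/dev/null && python3 ok.py 4.5
```

```text
[484.4 -50.1 101.1] [-0.7 -0.9  1.8]
[484.6 -50.1  97.1] [0.2 1.  1.3]
[484.9 -50.1  93.7] [-0.7  0.6  7.9]
```

```bash

python3 -m jog '[{"dx":0,"dy":0,"dz":-0.001,"wx":0,"wy":0,"wz":0,"grip":1},{"dx":0,"dy":0,"dz":0,"wx":0,"wy":0,"wz":0,"grip":1}]'; python3 ok.py 8; python3 ok.py 8
```

```text
time_s: 14.8
ee_pos: [485.0, -50.1, 93.0]
ee_rot: [179.9, -0.0, 5.5]
force: [-0.7, 1.5, 6.6]
gripper_width: 0.3
[485.  -50.1  93. ] [-0.7  1.5  6.6]
[485.  -50.1  93. ] [-0.7  1.5  6.6]
```

```bash

python3 -m jog '[{"dx":0,"dy":0,"dz":-0.001,"wx":0,"wy":0,"wz":0,"grip":1},{"dx":0,"dy":0,"dz":0,"wx":0,"wy":0,"wz":0,"grip":1}]'; python3 ok.py 9.5 &&
python3 -m jog '[{"dx":0,"dy":0,"dz":-0.001,"wx":0,"wy":0,"wz":0,"grip":1},{"dx":0,"dy":0,"dz":0,"wx":0,"wy":0,"wz":0,"grip":1}]'
```

```text
time_s: 15.0
ee_pos: [485.1, -50.1, 92.3]
ee_rot: [179.9, -0.1, 5.5]
force: [-1.8, 0.5, 9.2]
gripper_width: 0.2
[485.1 -50.1  92.3] [-1.8  0.5  9.2]
time_s: 15.2
ee_pos: [485.1, -50.1, 91.5]
ee_rot: [179.9, -0.1, 5.5]
force: [-1.6, 1.3, 10.6]
gripper_width: 0.4
```

```bash

python3 -m jog '[{"dx":0,"dy":0,"dz":-0.0006,"wx":0,"wy":0,"wz":0,"grip":1},{"dx":0,"dy":0,"dz":0,"wx":0,"wy":0,"wz":0,"grip":1},{"dx":0,"dy":0,"dz":0,"wx":0,"wy":0,"wz":0,"grip":1}]'
python3 -m jog '[{"dx":0,"dy":0,"dz":0.002,"wx":0,"wy":0,"wz":0,"grip":1},{"dx":0,"dy":0,"dz":0,"wx":0,"wy":0,"wz":0,"grip":1}]'
python3 -m jog '[{"dx":0,"dy":0,"dz":0.002,"wx":0,"wy":0,"wz":0,"grip":1},{"dx":0,"dy":0,"dz":0,"wx":0,"wy":0,"wz":0,"grip":1}]'
```

```text
time_s: 15.5
ee_pos: [485.2, -50.1, 91.1]
ee_rot: [179.9, -0.1, 5.5]
force: [-2.1, 1.4, 11.8]
gripper_width: 0.6
time_s: 15.7
ee_pos: [485.1, -50.1, 92.5]
ee_rot: [179.9, -0.1, 5.5]
force: [-1.1, -0.9, 8.8]
gripper_width: 0.6
time_s: 15.9
ee_pos: [484.8, -50.1, 94.0]
ee_rot: [179.9, -0.0, 5.5]
force: [-0.4, 0.3, 5.6]
gripper_width: 0.1
```

```bash

python3 -m jog '[{"dx":0,"dy":0,"dz":0.002,"wx":0,"wy":0,"wz":0,"grip":1},{"dx":0,"dy":0,"dz":0,"wx":0,"wy":0,"wz":0,"grip":1}]'
python3 -m jog '[{"dx":0,"dy":0,"dz":0.002,"wx":0,"wy":0,"wz":0,"grip":1},{"dx":0,"dy":0,"dz":0,"wx":0,"wy":0,"wz":0,"grip":1}]'
python3 -m jog '[{"dx":0,"dy":0,"dz":0.03,"wx":0,"wy":0,"wz":0,"grip":1},{"dx":-0.01,"dy":0,"dz":0.04,"wx":0,"wy":0,"wz":0,"grip":1},{"dx":-0.04,"dy":0,"dz":0.02,"wx":0,"wy":0,"wz":0,"grip":1},{"dx":-0.04,"dy":0,"dz":0,"wx":0,"wy":0,"wz":0,"grip":1},{"dx":-0.04,"dy":0,"dz":0,"wx":0,"wy":0,"wz":0,"grip":1},{"dx":0,"dy":0,"dz":0,"wx":0,"wy":0,"wz":0,"grip":1}]'
python3 -c "
from h import *
look(8,y0=82,x0=240)"
```

```text
time_s: 16.1
ee_pos: [483.7, -50.2, 95.3]
ee_rot: [180.0, 0.1, 5.5]
force: [-0.1, 0.9, -0.7]
gripper_width: 0.3
time_s: 16.3
ee_pos: [484.0, -50.2, 97.5]
ee_rot: [179.9, 0.1, 5.5]
force: [1.3, -0.1, -0.3]
gripper_width: 0.4
time_s: 16.9
ee_pos: [348.8, -49.7, 187.1]
ee_rot: [180.0, 0.3, 5.4]
force: [0.4, -0.1, 0.0]
gripper_width: 0.4
```

View pics/crop8.png

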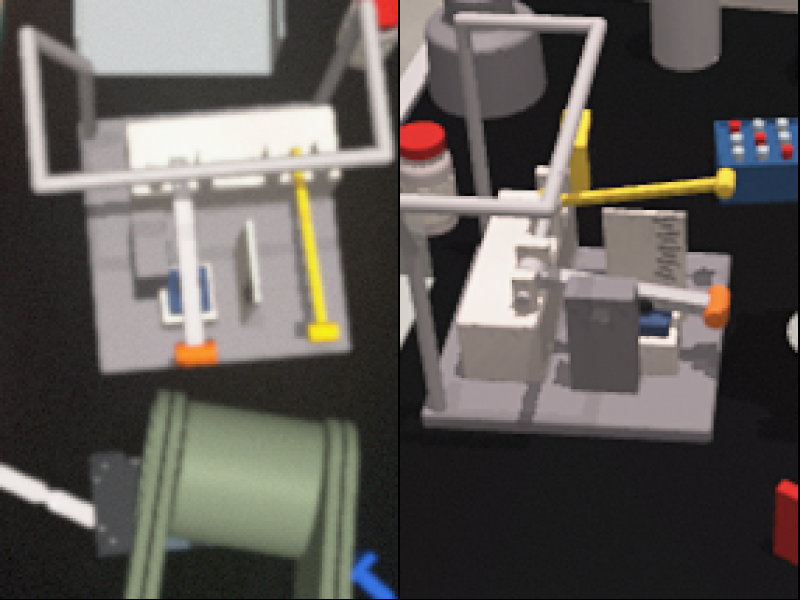

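The lever stayed down with the gripper clear, its handle at side crop (717,305). Next I measure its angle against the known joint-0 picture.

```bash
cat >> h.py <<'E'
def cen(k,n,what):
    f=cv2.cvtColor(cv2.imread(f"pics/{n}{k}.png"),cv2.COLOR_BGR2HSV)
    lo,hi,box=dict(o=((6,150,120),(15,255,255),dict(side=(265,190,310,250),top=(290,185,325,220))),y=((22,120,110),(32,255,255),dict(side=(280,165,305,260),top=(345,190,368,212))))[what]
    m=cv2.inRange(f,np.array(lo),np.array(hi)); x0,y0,x1,y1=box[n]; c=np.argwhere(m[y0:y1,x0:x1])
    return np.array([c[:,1].mean()+x0,c[:,0].mean()+y0]),len(c)
E
python3 - <<'E'
from h import *
p=np.load("press.npy")
for k in(0,8):
  for n in("side","top"): print(k,n,cen(k,n,"o"),cen(k,n,"y"))
off={n:cen(0,n,"o")[0]-proj(n,W(p,hand(0,35))) for n in("side","top")}; print(off)
for ns in(("side",),("side","top")):
  f=lambda j:np.concatenate([proj(n,W(p,hand(j[0],35)))+off[n]-cen(8,n,"o")[0] for n in ns])
  r=least_squares(f,[.4]); print("lever",r.x,r.fun,hand(r.x[0],35))
  f=lambda j:np.concatenate([proj(n,W(p,hand(j[0],-75)))-cen(8,n,"y")[0]+off[n] for n in ns])
  r=least_squares(f,[.1]); print("index",r.x,r.fun)
print("touch: j for z 84,83", [.25-np.arcsin((z-110)/170) for z in (84,83,80)])
i=W(p,hand(.4,-75)); plan([i[0],i[1],170],5.2,0)
E
```

```text
0 side (array([281.56097561, 202.22764228]), 123) (array([284.88059701, 179.62686567]), 67)
0 top (array([310.90566038, 202.60377358]), 106) (array([354.63265306, 198.08163265]), 98)
8 side (array([283.08571429, 224.04761905]), 105) (array([284.77941176, 179.73529412]), 68)
8 top (array([309.44827586, 208.70114943]), 87) (array([354.62244898, 198.14285714]), 98)
{'side': array([-0.26555729, -0.7355049 ]), 'top': array([-1.05443866, -0.65909025])}
lever [0.41407358] [-0.29392331 -0.06497027] [-97.71691675  35.          82.23246797]
index [0.06919811] [ 0.9744807  -0.21287363]
lever [0.41287323] [-0.28075775 -0.12475586 -0.36890124 -0.87250318] [-97.75012678  35.          82.43380758]
index [0.05418809] [ 0.79531082 -0.99930919  0.03694713  1.80396944]
touch: j for z 84,83 [np.float64(0.4035437825395561), np.float64(0.40949894291574174), np.float64(0.4273996044403704)]
d mm [ 141.7 -112.8  -17.9] rotvec [ 0.001  0.    -0.004] t 17.0
```

```bash

python3 -m jog '[{"dx":0,"dy":-0.038,"dz":0,"wx":0,"wy":0,"wz":0,"grip":1},{"dx":0.02,"dy":-0.038,"dz":0,"wx":0,"wy":0,"wz":0,"grip":1},{"dx":0.03,"dy":-0.037,"dz":0,"wx":0,"wy":0,"wz":-0.004,"grip":1},{"dx":0.04,"dy":0,"dz":0,"wx":0,"wy":0,"wz":0,"grip":1},{"dx":0.03,"dy":0,"dz":-0.01,"wx":0,"wy":0,"wz":0,"grip":1},{"dx":0.02,"dy":0,"dz":-0.01,"wx":0,"wy":0,"wz":0,"grip":1},{"dx":0,"dy":0,"dz":0,"wx":0,"wy":0,"wz":0,"grip":1}]'
python3 -m jog '[{"dx":0,"dy":0,"dz":-0.01,"wx":0,"wy":0,"wz":0,"grip":1},{"dx":0,"dy":0,"dz":-0.01,"wx":0,"wy":0,"wz":0,"grip":1},{"dx":0,"dy":0,"dz":-0.006,"wx":0,"wy":0,"wz":0,"grip":1},{"dx":0,"dy":0,"dz":-0.006,"wx":0,"wy":0,"wz":0,"grip":1}]'
```

```text
time_s: 17.7
ee_pos: [497.0, -163.4, 165.4]
ee_rot: [-180.0, 0.2, 5.3]
force: [-0.5, 0.1, -0.7]
gripper_width: 0.6
time_s: 18.1
ee_pos: [493.3, -163.1, 135.3]
ee_rot: [180.0, 0.1, 5.2]
force: [-0.5, -0.4, 1.8]
gripper_width: 0.6
```

```bash

python3 -m jog '[{"dx":0,"dy":0,"dz":-0.006,"wx":0,"wy":0,"wz":0,"grip":1},{"dx":0,"dy":0,"dz":-0.006,"wx":0,"wy":0,"wz":0,"grip":1},{"dx":0,"dy":0,"dz":-0.006,"wx":0,"wy":0,"wz":0,"grip":1},{"dx":0,"dy":0,"dz":-0.006,"wx":0,"wy":0,"wz":0,"grip":1},{"dx":0,"dy":0,"dz":-0.006,"wx":0,"wy":0,"wz":0,"grip":1},{"dx":0,"dy":0,"dz":-0.006,"wx":0,"wy":0,"wz":0,"grip":1},{"dx":0,"dy":0,"dz":-0.003,"wx":0,"wy":0,"wz":0,"grip":1},{"dx":0,"dy":0,"dz":0,"wx":0,"wy":0,"wz":0,"grip":1}]'
```

```text
time_s: 18.9
ee_pos: [494.1, -163.1, 96.0]
ee_rot: [180.0, 0.1, 5.2]
force: [-1.0, -0.2, -0.1]
gripper_width: 0.3
```

```bash

python3 -m jog '[{"dx":0,"dy":0,"dz":-0.002,"wx":0,"wy":0,"wz":0,"grip":1},{"dx":0,"dy":0,"dz":-0.0015,"wx":0,"wy":0,"wz":0,"grip":1},{"dx":0,"dy":0,"dz":0,"wx":0,"wy":0,"wz":0,"grip":1}]'
python3 -m jog '[{"dx":0,"dy":0,"dz":0.02,"wx":0,"wy":0,"wz":0,"grip":1},{"dx":-0.01,"dy":0,"dz":0.04,"wx":0,"wy":0,"wz":0,"grip":1},{"dx":-0.03,"dy":0,"dz":0.04,"wx":0,"wy":0,"wz":0,"grip":1},{"dx":-0.04,"dy":0,"dz":0.01,"wx":0,"wy":0,"wz":0,"grip":1},{"dx":-0.045,"dy":0,"dz":0,"wx":0,"wy":0,"wz":0,"grip":1},{"dx":-0.045,"dy":0,"dz":0,"wx":0,"wy":0,"wz":0,"grip":1},{"dx":0,"dy":0,"dz":0,"wx":0,"wy":0,"wz":0,"grip":1}]'
python3 - <<'E'
from h import *
look(9)
p=np.load("press.npy")
for n in("side","top"): print(n,cen(9,n,"o"),cen(9,n,"y"))
off={n:cen(0,n,"o")[0]-proj(n,W(p,hand(0,35))) for n in("side","top")}
for ns in(("side",),("side","top")):
  for y,w in((35,"o"),(-75,"y")):
    r=least_squares(lambda j:np.concatenate([proj(n,W(p,hand(j[0],y)))+off[n]-cen(9,n,w)[0] for n in ns]),[.4]); print(w,r.x,r.fun.round(2),hand(r.x[0],y)[2])
E
```

```text
time_s: 19.2
ee_pos: [494.3, -163.2, 93.1]
ee_rot: [179.9, 0.1, 5.2]
force: [0.7, 0.4, 0.1]
gripper_width: 0.4
time_s: 19.9
ee_pos: [318.8, -161.9, 202.8]
ee_rot: [-180.0, 0.3, 5.1]
force: [0.3, 0.1, -0.5]
gripper_width: 0.4
side (array([283.17272727, 224.        ]), 110) (array([285.05633803, 196.94366197]), 71)
top (array([309.45744681, 208.63829787]), 94) (array([350.7699115 , 200.98230088]), 113)
o [0.41280599] [-0.37 -0.08] 82.44508720876205
y [0.41359506] [0.8  0.17] 82.3127269321162
o [0.41165913] [-0.35 -0.14 -0.37 -0.81] 82.63749236937137
y [0.41449395] [ 0.79  0.22 -0.03  3.02] 82.16196696502541
```

View pics/crop9.png

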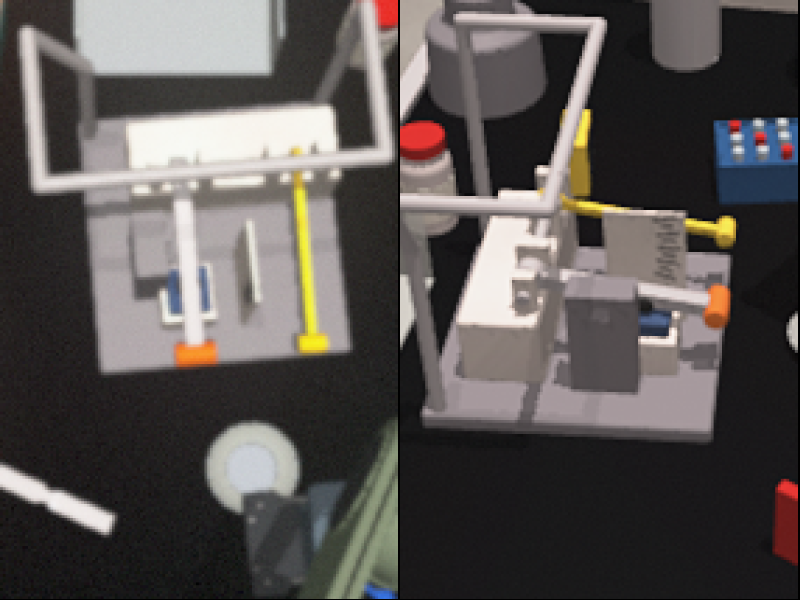

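The index and lever agree in the side view at 0.414 and 0.413 rad, and the gripper is clear. I'm handing in.

```bash
python3 -c "
from workcell import env
print(env.job_done(), env.state()['time_s'])"
```

```text
the job is handed in; nothing more can be done
the job is handed in; nothing more can be done
```

I finished all three steps in order and handed the job in after about 20 s of robot time; `job_done` gives no verdict.

- **Lock slide:** I pulled the small red one out from under the guard tube and laid it in the tray. A picture shows it standing upright well inside the walls. The larger red slide and the blue one were not touched.
- **Lever:** I pressed it to 11.8 N at the handle, then released it. It sprang back about 3 mm on the pads, so it rests on them with less force than that. It stayed at about 0.413 rad in the two pictures taken after release.
- **Index hand:** I lowered it to about 0.414 rad, level with the lever handle to within about 1 mm.
- **Bystanders:** I made no contact with the rack, carton, dish or timer, and those in view in my last pictures looked undisturbed. I did not measure their positions again at the end.

**Checks that disagreed:**
- Finger contact put both tips about 1 to 2 mm higher than the cameras did, which does not change how level they are.
- In the top view the index tip was 3 pixels off the fit, probably because the yellow arm was included, so I relied on the side view.
- Two moves were refused for incomplete rows.
- Joint 6 reached its range stop at the tray, so the lock lies about 13° off square there.

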